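Rock the grinder battery into its charger bay

ROBOT

A 7-joint arm with a two-finger parallel gripper is mounted at the origin on the work surface. World frame = base frame: x ahead of the robot, y to its left, z up, the work surface at z = 0. Lengths are in m, angles in rad, forces in N, time in s.
With the tool pointing down it reaches from about 0.425 to 0.875 m from the base axis. Payload 8.4 kg.
Tool frame: the origin (TCP) lies midway between the tips of the shut fingers; the grasp point (between the pads) lies 19 mm behind it (r.pinch_z is the distance from the TCP to the grasp point, in m); z points along the fingers, y is the line along which they close (so a half turn about z gives the same grasp; the last joint's range is limited). The gripper opens to 85 mm and grips with 20 to 120 N. Pads are 22 mm wide; open, the fingers measure 114 mm over their backs; the gripper's body (76 mm by 85 mm) begins 54 mm behind the grasp point. The pads swing forward as they close: fully open they stand 13 mm farther back than shut.
Start: joints at [-1.217, 0.333, 0.04, 1.465, -0.013, 1.343, -0.059], TCP at [0.284, 0.584, 0.231] pointing down, gripper open.
Joint ranges: [-2.58, 2.58], [-0.38, 2.09], [-1.3, 1.39], [0.25, 2.4], [-1.5, 4.64], [0.08, 2.09], [-2.65, 2.65]. Speed limits (rad/s): [2.22, 2.22, 2.79, 2.79, 3.14, 3.14, 3.14].

INTERFACE

Orientations are given as a rotation vector (axis times angle).
In Python, from cell import r, viewer gives the robot as it stands.
- The arm moves only by the tool jog_arm, never from a script. Its arguments are lists of equal length, an entry for each row: "delta_pos": the shift along the tool's x, y, z in units of 15 cm (1.0 is 15 cm), a list of three; "angular": the turn, a rotation vector about the tool's x, y, z in units of 360 degrees (1.0 is 360 degrees), a list of three; "hand": the closure, from 0 (fully open) to 1 (shut). In form: {"delta_pos": [[dx, dy, dz], ...], "angular": [[ax, ay, az], ...], "hand": [hand, ...]}. A call has 1 to 5 rows; each row is the pose to reach, as a shift and turn from the pose commanded when the call began, along the tool's axes at that moment, turning the shorter way round; what a row does not reach only later rows make up. A row lasts 1/12 s, in which the tool goes at most 41.7 mm and 7.16 degrees, less where a joint would pass 70% of its speed; a pose out of reach is approached as far as the arm can. A call with a number of a shift or a turn outside -1 to 1 is refused whole. A call with a gripper value outside its range is refused whole. The fingers move at their own pace and stop on an object; "force" is the grip in N (left out, the last holds). Time passes only in rows, so rows that repeat a pose let the fingers close. It gives the time, the measured TCP pose, the force, the opening and the grip force at its end, in the units of the state.
- r.state(): the state, without advancing time (a new reading comes with each control period).
- viewer.capture(name): name is "scene" or "top" or "wrist"; returns the picture (480x640x3 uint8, red, green, blue); there is no depth.
- viewer.get_calibration(name): a dict with "fx", "fy", "cx", "cy" (pixels), "k1" (the pictures are not rectified: a ray, as slopes to the right and down, at radius r is drawn at 1 + k1 r^2 times it, then the intrinsics apply), "camera_from_world" (4x4, takes a point from world to camera coordinates); the wrist camera has in their place "mount" (4x4, takes a point from camera to tool coordinates, whose origin is the TCP and whose axes are the flange's). Camera axes: x right, y up, looking along -z (the intrinsics and any distortion apply to the point x, -y, -z); pixel columns grow to the right and rows downward; lengths in m; the calibration is good to about 2 mm. A picture is of the moment at which its call begins: read the wrist's pose just before it. get_calibration takes no time and is no camera call.
- r.finish_job(): hands the job in; it is judged then, once.
The state is a dict: "clock": time; "joints": joint angles; "joint_velocities": joint speeds; "joint_torque": joint torques, N m; "eef_pos": TCP position; "tcp_rot": TCP orientation; "contact_force": force on the tool from outside, world axes, zero at the start; "ft_torque": the same for the moment, N m; "opening": finger opening in m; "finger_force": force on a finger pad.
Only numpy, scipy, OpenCV 4.12 (cv2) and the standard library are available. Lean on these libraries where they do the work, as an engineer would, in place of code of your own. Each camera call takes 0.05 s, during which the arm holds its last target. There are 200 camera calls.

TASK

Put the yellow grinder battery on charge: hook its black tongue, tilted nose-down, under the lip of the charger bay, push it back against the spring contact and rock the other end down until the battery sits fully home and flat in the bay, then let go. Work gently, never forcing the battery against the charger, and leave the wood block, the small yellow carton and the hammer where they are.

Things in the scene. Friction and masses are not known exactly. Their poses are not given: they have to be found in the camera images.
- battery: Loose yellow battery, 90 (x) x 46 (y) x 58 (z) mm, 0.3-0.55 kg. A black tongue, 12 mm long, 34 wide, 8 high, sticks out of its nose end (-x), undersides level. Origin: centre of the 90 x 46 underside; z up, x from tongue to toe end. Starts upright on the bench. Grip across the 46 mm width, fingertips 20 to 40 mm above its underside: they then clear the bay walls.
- tongue_tip (a point): Middle of the lower front edge of the battery's tongue, at (-57, 0, 0) mm in the battery's frame.
- charger: Fixed charger: grey base 200 (x) x 110 (y) x 20 mm, origin: centre of its underside, z up. On it an orange-walled bay, black floor 25 mm above the bench. The bay is clamped firmly on it, up to 12 mm either way along the charger's x off its middle place; this shift is not measured. Over 60 N between battery and charger harms it; over 15 N while the battery is tilted bends the spring plate.
- lip_mid (a point): Lower front edge of the bay's black lip (-x end) for the bay in its middle place; fixed to the base, so the true lip is up to 12 mm off along x. At (-41, 0, 37) mm of the charger. Lip 4 mm thick (top 41 mm above bench), open slot below it down to the floor. The battery's tongue belongs in this slot.
- plate_mid (a point): Centre of the brass spring plate's front face when free, bay in its middle place (fixed to the base like lip_mid): (-42, 0, 30) mm of the charger. Plate 36 mm wide, top 9 mm above the floor. It gives way towards -x by up to 8 mm: 2 N to start, then 0.7 N per mm (damped: 1 N more per 10 mm/s), then a hard stop. It must go in over 3 mm before the 102 mm battery and tongue pass the toe wall.
- toe_mid (a point): Inner top edge of the bay's toe wall (+x end), bay in its middle place (fixed to the base like lip_mid): (57, 0, 39) mm of the charger; wall 6 mm thick. Side walls: inner faces at y = -24.5 and 24.5, tops 39 mm above the bench with a 45 degree lead-in 2.5 mm wide. Seated, the battery lies flat on the floor, x along the charger's x, its origin near x = 12 (plus the bay's shift).
- wood_block: Loose light wood block 100 x 40 x 35 mm, origin at the centre of its underside. Bystander, leave alone.
- carton: Loose small yellow carton 50 x 50 x 65 mm with a pale band, no tongue, origin at the centre of its underside. Bystander, leave alone.
- hammer: Loose hammer 240 mm long lying along its x, head at +x, origin under its middle. Bystander, leave alone.
Mind the look-alikes: they are no part of the job. Leave any grey, pink or turquoise look-alike of the battery alone.

How it is judged:
By the outcome, as a careful person would: the job done as asked, in the order asked, and still so for the second after the job is handed in, with the robot touching nothing.
It also fails if it takes over 54 s, if anything falls off the work surface, if the arm or the gripper's body presses on something with over 40 N, if the wrist force passes 120 N, or if a joint passes its speed limit or range.

## Working session

There is one attempt and no reset: what is moved stays moved. The work goes in short steps, Python scripts to look and compute and a tool call to move; the robot and the scene stay as the last step left them, time stands still between calls to the robot, and variables do not carry over. Pictures are saved under pics/ and viewed, at most 10 in all, crops included, and the job is handed in when it is done.

Besides the shell and the picture viewer there is one more tool, called as name(argument=value, ...) on one line, values as JSON. jog_arm: Moves the arm, as the interface text tells. Shifts and turns lie within -1 to 1; 1 stands for 15 cm of shift or 360 degrees of turn. Its arguments: {"type":"object","properties":{"delta_pos":{"type":"array"},"angular":{"type":"array"},"hand":{"type":"array"},"force":{"type":"number"}},"required":["delta_pos","angular","hand"]}

```bash
ls; mkdir -p pics; python3 - <<'E'
from cell import r, viewer
import cv2,numpy as np
s=r.state();print({k:np.round(v,4).tolist() for k,v in s.items()}, r.pinch_z)
a=viewer.capture("scene");b=viewer.capture("top")
cv2.imwrite("pics/scene.png",a[:,:,::-1]);cv2.imwrite("pics/top.png",b[:,:,::-1])
for n in("scene","top","wrist"):print(n,viewer.get_calibration(n))
E
```

```text
pics
{'clock': 0.0, 'joints': [-1.2172, 0.3339, 0.0399, 1.4663, -0.0134, 1.3433, -0.0585], 'joint_velocities': [0.0, 0.0014, -0.0014, 0.0, -0.0008, 0.0, -0.0013], 'joint_torque': [-0.0017, -65.8542, 1.3643, -40.5573, 0.0167, 0.0124, 0.0], 'eef_pos': [0.2842, 0.5841, 0.2305], 'tcp_rot': [-0.7052, -3.0611, 0.0024], 'contact_force': [-1.3427, 0.7163, -0.2973], 'ft_torque': [0.0521, 0.0971, -0.0236], 'finger_force': 0.0, 'opening': 0.0852} 0.0187
scene {'fx': 550.4631675926375, 'fy': 550.4631675926375, 'cx': 321.90865722340163, 'cy': 240.99153984615987, 'k1': -0.13832752758162747, 'camera_from_world': array([[ 0.22069631,  0.97523283,  0.01463129, -0.11959025],
       [-0.82220543,  0.17795462,  0.54065737,  0.38544851],
       [ 0.5246631 , -0.13135101,  0.84111565, -1.57672691],
       [ 0.        ,  0.        ,  0.        ,  1.        ]])}
top {'fx': 593.5484563420819, 'fy': 593.5484563420819, 'cx': 325.63860374075995, 'cy': 239.21936489123948, 'k1': -0.10105065527529039, 'camera_from_world': array([[ 0.03619079, -0.99934334,  0.0017659 , -0.02907301],
       [ 0.97763009,  0.0357707 ,  0.20726763, -0.51535177],
       [-0.20719469, -0.00577478,  0.97828269, -1.09515723],
       [ 0.        ,  0.        ,  0.        ,  1.        ]])}
wrist {'fx': 381.2026357114751, 'fy': 381.2026357114751, 'cx': 315.7761287395366, 'cy': 239.83419542192306, 'k1': -0.034107286747980116, 'mount': array([[-5.55969817e-04,  9.66076782e-01,  2.58254413e-01,
         6.51431160e-02],
       [ 9.99999598e-01,  7.18615844e-04, -5.35396419e-04,
         2.59057162e-04],
       [-7.02819762e-04,  2.58254012e-01, -9.66076794e-01,
        -1.42839469e-01],
       [ 0.00000000e+00,  0.00000000e+00,  0.00000000e+00,
         1.00000000e+00]])}
```

View pics/scene.png

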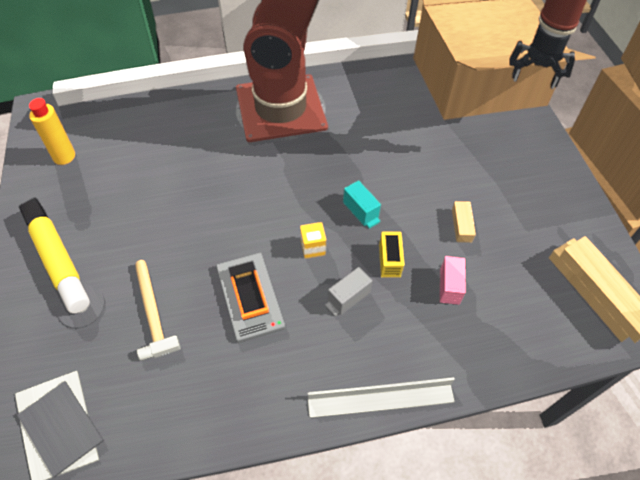

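View pics/top.png

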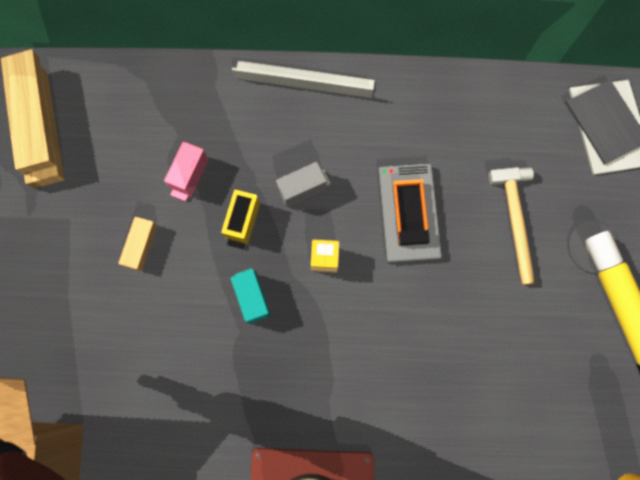

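Candidates, top view: yellow with a black top (240,217); yellow carton with pale band (325,255); grey (302,182), pink (186,170) and turquoise (250,295) look-alikes; yellow tool at right (620,300). The choice is (240,217); I'll check it and the charger in a close crop.

```bash
cat > h.py <<'E'
from cell import r, viewer
import cv2,numpy as np
from scipy.spatial.transform import Rotation as R
def cam(n,s=None):
    c=viewer.get_calibration(n)
    if n=="wrist":
        T=np.eye(4);T[:3,:3]=R.from_rotvec(s["tcp_rot"]).as_matrix();T[:3,3]=s["eef_pos"]
        W=T@c["mount"]
    else: W=np.linalg.inv(c["camera_from_world"])
    K=np.array([[c["fx"],0,c["cx"]],[0,c["fy"],c["cy"]],[0,0,1]]);return K,np.array([c["k1"],0,0,0,0]),W
def onplane(n,uv,z,s=None):
    K,D,W=cam(n,s);p=cv2.undistortPoints(np.array(uv,float).reshape(-1,1,2),K,D)[:,0]
    d=np.c_[p[:,0],-p[:,1],-np.ones(len(p))]@W[:3,:3].T;o=W[:3,3]
    return o+d*((z-o[2])/d[:,2])[:,None]
def proj(n,P,s=None):
    K,D,W=cam(n,s);q=(np.array(P,float).reshape(-1,3)-W[:3,3])@W[:3,:3]
    return cv2.projectPoints(q*[1,-1,-1],np.zeros(3),np.zeros(3),K,D)[0][:,0]
def rects(img,lo,hi,amin=60):
    m=cv2.inRange(cv2.cvtColor(img,cv2.COLOR_RGB2HSV),lo,hi)
    return [c for c in cv2.findContours(m,0,1)[0] if cv2.contourArea(c)>amin]
E
python3 - <<'E'
from h import *
b=cv2.imread("pics/top.png");a=cv2.imread("pics/scene.png")
z=lambda i,x,y,w,h:cv2.resize(i[y:y+h,x:x+w],(400,300),interpolation=cv2.INTER_CUBIC)
cv2.imwrite("pics/crop.png",np.vstack([np.hstack([z(b,200,180,80,60+0),z(a,350,220,80,60)]),np.hstack([z(b,340,155,140,105+5),z(a,190,245,130,98)])]))
t=b[:,:,::-1]
for nm,lo,hi in(("yellow",(22,120,90),(34,255,255)),("orange",(5,150,100),(18,255,255))):
  for c in rects(t,lo,hi):
    q=cv2.minAreaRect(c);print(nm,np.round(q[0]),np.round(q[1]),round(q[2]),np.round(cv2.boxPoints(q)).tolist())
E
```

```text
yellow [632. 312.] [101.  32.] 66 [[596.0, 273.0], [626.0, 259.0], [667.0, 351.0], [638.0, 365.0]]
yellow [325. 253.] [28. 27.] 3 [[310.0, 266.0], [312.0, 239.0], [339.0, 240.0], [338.0, 267.0]]
yellow [240. 216.] [29. 50.] 17 [[219.0, 236.0], [234.0, 187.0], [261.0, 196.0], [247.0, 244.0]]
orange [296. 464.] [30. 86.] 90 [[253.0, 449.0], [339.0, 449.0], [339.0, 479.0], [253.0, 479.0]]
orange [410. 207.] [54. 30.] 84 [[393.0, 181.0], [423.0, 178.0], [428.0, 232.0], [398.0, 235.0]]
```

View pics/crop.png

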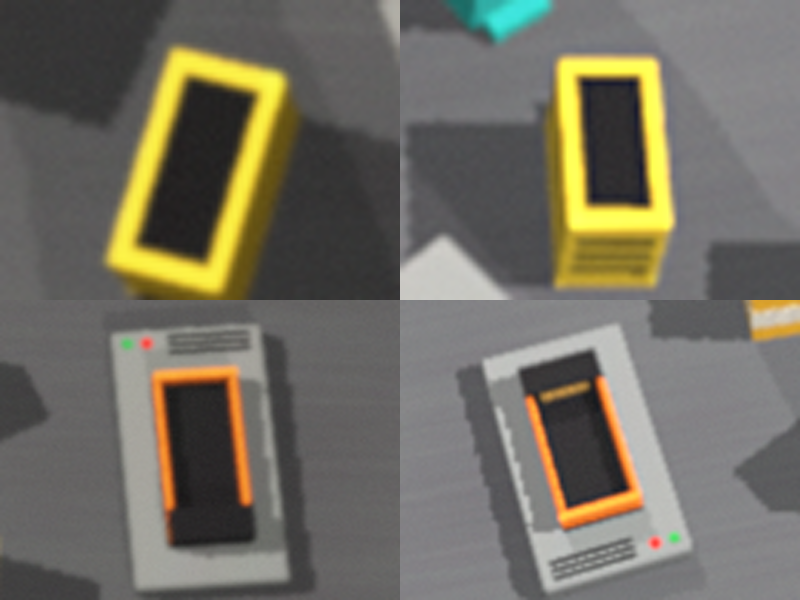

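The chosen one at top (240,217) is yellow with a black top and vents on its toe end, facing away from the robot (+x), so the tongue faces the robot. The charger's lip and brass plate are also at its robot end, its orange toe wall far.

```bash
python3 - <<'E'
from h import *
P=onplane("top",[[236,189.4],[257.4,194.4],[242.6,238.6],[221.4,232.4]],.058);print(P.round(4))
toe=(P[0]+P[1])/2;nose=(P[2]+P[3])/2;d=toe-nose;print("bat c",P.mean(0),np.degrees(np.arctan2(d[1],d[0])),np.linalg.norm(d))
P=onplane("top",[[378.5,166.7],[431,163.8],[440.8,258],[387.6,261.7]],.02);
d=(P[0]+P[1]-P[2]-P[3])/2;print("ch c",P.mean(0),np.degrees(np.arctan2(d[1],d[0])),np.linalg.norm(d))
Q=onplane("top",[[393.2,182.1],[423.7,179.2]],.039);u=d[:2]/np.linalg.norm(d[:2]);print("toe outer x in charger",(Q.mean(0)-P.mean(0))[:2]@u)
s=r.state();print(R.from_rotvec(s["tcp_rot"]).as_matrix().round(3))
E
```

```text
[[0.609  0.1697 0.058 ]
 [0.6002 0.1269 0.058 ]
 [0.5106 0.1501 0.058 ]
 [0.5213 0.1922 0.058 ]]
bat c [0.56029563 0.15972989 0.058     ] -14.45374047024584 0.09156644284078948
ch c [ 0.58626122 -0.17733726  0.02      ] 5.883529402189675 0.19783251429036872
toe outer x in charger 0.05958271626896801
[[-0.899  0.438 -0.001]
 [ 0.438  0.899 -0.001]
 [-0.    -0.001 -1.   ]]
```

```bash
cat >> h.py <<'E'
def Rt(yaw,tilt=0):
    "tool x opposite to object x at yaw (deg), pointing down; tilt>0 = nose (-x of object) down"
    y=np.radians(yaw);c,s=np.cos(y),np.sin(y)
    M=np.array([[-c,s,0],[-s,-c,0],[0,0,1.]])@np.diag([1,-1,-1])
    return R.from_matrix(M)*R.from_euler('y',-tilt,degrees=True)
def togo(p,Rg):
    s=r.state();R0=R.from_rotvec(s["tcp_rot"])
    print("t",round(s["clock"],2),"delta",(R0.inv().apply(np.array(p)-s["eef_pos"])/.15).round(4).tolist(),"ang",((R0.inv()*Rg).as_rotvec()/2/np.pi).round(5).tolist())
E
python3 -c "
from h import *
print(Rt(0).as_matrix().round(2),Rt(0,15).as_matrix().round(2))
togo([.56,.16,.2],Rt(-14.45))"
```

```text
[[-1.  0.  0.]
 [ 0.  1.  0.]
 [ 0.  0. -1.]] [[-0.97  0.    0.26]
 [ 0.    1.    0.  ]
 [-0.26  0.   -0.97]]
t 0.1 delta [-2.8903, -1.7376, 0.2062] ang [-0.00023, -1e-05, -0.03194]
```

jog_arm(delta_pos=[[-0.24, -0.144, 0.015], [-0.48, -0.288, 0.03], [-0.72, -0.432, 0.05], [-0.96, -0.577, 0.07], [-0.963, -0.579, 0.07]], angular=[[0, 0, 0], [0, 0, 0], [0, 0, 0], [0, 0, 0], [0, 0, 0]], hand=[0, 0, 0, 0, 0])

```text
clock: 0.52
eef_pos: [0.3823, 0.4351, 0.2204]
tcp_rot: [0.721, 3.055, -0.005]
contact_force: [0.8, -0.7, 0.2]
opening: 0.0854
finger_force: 0.0
```

jog_arm(delta_pos=[[-0.24, -0.144, 0.015], [-0.48, -0.288, 0.03], [-0.72, -0.432, 0.05], [-0.96, -0.577, 0.07], [-0.963, -0.579, 0.07]], angular=[[0, 0, 0], [0, 0, 0], [0, 0, 0], [0, 0, 0], [0, 0, 0]], hand=[0, 0, 0, 0, 0])

```text
clock: 0.93
eef_pos: [0.4727, 0.2933, 0.2099]
tcp_rot: [0.721, 3.056, -0.005]
contact_force: [0.4, -0.6, 0.7]
opening: 0.0855
finger_force: 0.0
```

jog_arm(delta_pos=[[-0.24, -0.144, 0.015], [-0.48, -0.288, 0.03], [-0.72, -0.432, 0.05], [-0.96, -0.577, 0.07], [-0.963, -0.579, 0.07]], angular=[[0, 0, -0.01], [0, 0, -0.02], [0, 0, -0.032], [0, 0, -0.032], [0, 0, -0.032]], hand=[0, 0, 0, 0, 0])

```text
clock: 1.35
eef_pos: [0.5634, 0.1517, 0.1993]
tcp_rot: [0.41, 3.113, -0.006]
contact_force: [-0.4, -1.7, -0.4]
opening: 0.0853
finger_force: 0.0
```

```bash
cat > look.py <<'E'
import sys
from h import *
s=r.state();print(s["clock"],np.round(s["eef_pos"],4),np.round(s["joints"],3),np.abs(s["joint_velocities"]).max())
w=viewer.capture("wrist");cv2.imwrite(f"pics/{sys.argv[1]}.png",w[:,:,::-1]);np.savez(f"pics/{sys.argv[1]}.npz",eef_pos=s["eef_pos"],tcp_rot=s["tcp_rot"])
E
python3 look.py w1
```

```text
1.35 [0.5634 0.1517 0.1993] [-0.63   0.22   0.336  1.691 -0.072  1.244  1.031] 0.08415123168930165
```

View pics/w1.png

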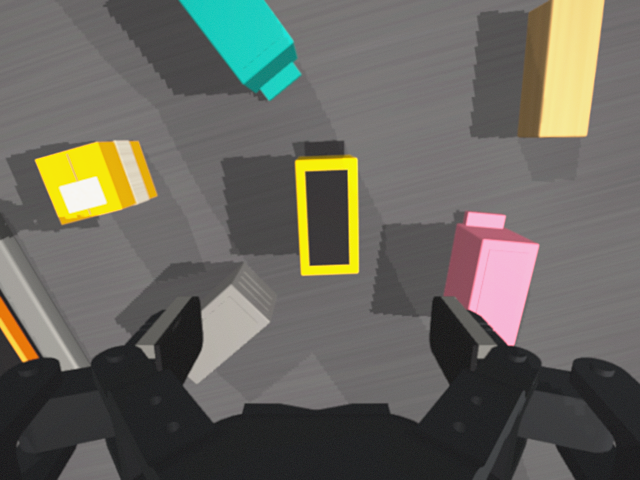

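The wrist view shows the battery's top at about (327,215) and the black tongue at (323,148), on the image's upper (robot) side; grey at (230,330), pink at (490,280).

```bash
python3 - <<'E'
from h import *
s=dict(np.load("pics/w1.npz"));w=cv2.imread("pics/w1.png")[:,:,::-1]
for c in rects(w,(24,120,90),(34,255,255),500):
    q=cv2.minAreaRect(c)
    if abs(q[0][0]-327)>40: continue
    b=cv2.boxPoints(cv2.convexHull(c) if 0 else q);print(b.round(1).tolist())
    P=onplane("wrist",b,.058,s);C=P.mean(0)
    e=[P[1]-P[0],P[2]-P[1]];print([np.linalg.norm(v).round(4) for v in e])
    d=max(e,key=np.linalg.norm);d=d*np.sign(d[0]);yaw=np.degrees(np.arctan2(d[1],d[0]));print("bat",C.round(4),yaw)
    Rg=Rt(yaw)
    X=np.vstack([onplane("wrist",[[463,213],[455,235],[445,310]],.0,s),onplane("wrist",[[268,318],[275,300],[240,262]],.03,s),onplane("wrist",[[483,240],[468,228]],.058,s)])
    print("obstacles in tool xy mm",(1e3*Rg.inv().apply(X-C))[:,:2].round(0).tolist())
    togo([C[0],C[1],.025],Rg)
    print("tongue px",onplane("wrist",[[304,142],[343,142]],.008,s).round(4))
E
```

```text
[[295.6000061035156, 155.6999969482422], [356.8999938964844, 154.6999969482422], [359.0, 273.3999938964844], [297.6000061035156, 274.3999938964844]]
[np.float64(0.0448), np.float64(0.0919)]
bat [0.559  0.1618 0.058 ] -12.432729549941502
obstacles in tool xy mm [[-14.0, 125.0], [-34.0, 119.0], [-110.0, 113.0], [-96.0, -56.0], [-79.0, -49.0], [-42.0, -76.0], [-23.0, 120.0], [-13.0, 108.0]]
t 1.4 delta [0.0306, 0.0409, 1.1616] ang [-0.0004, 8e-05, -0.00688]
tongue px [[0.5013 0.1577 0.008 ]
 [0.5099 0.1897 0.008 ]]
```

jog_arm(delta_pos=[[0.03, 0.041, 0.1], [0.03, 0.041, 0.35], [0.03, 0.041, 0.6], [0.03, 0.041, 0.82], [0.03, 0.041, 0.9]], angular=[[0, 0, -0.007], [0, 0, -0.007], [0, 0, -0.007], [0, 0, -0.007], [0, 0, -0.007]], hand=[0, 0, 0, 0, 0], force=50)

```text
clock: 1.82
eef_pos: [0.5537, 0.1682, 0.06]
tcp_rot: [-0.323, -3.119, 0.005]
contact_force: [-0.7, 0.6, 0.3]
opening: 0.0853
finger_force: 0.0
```

```bash
python3 -c "
from h import *
togo([.559,.1618,.025],Rt(-12.45))"
```

```text
t 1.82 delta [-0.0446, -0.0336, 0.2333] ang [-0.00057, -0.00093, 0.0017]
```

jog_arm(delta_pos=[[-0.044, -0.034, 0.1], [-0.044, -0.034, 0.2], [-0.044, -0.034, 0.23], [-0.044, -0.034, 0.23], [-0.044, -0.034, 0.23]], angular=[[0, 0, 0.002], [0, 0, 0.002], [0, 0, 0.002], [0, 0, 0.002], [0, 0, 0.002]], hand=[0, 0, 0, 0, 0])

```text
clock: 2.23
eef_pos: [0.5628, 0.1622, 0.0312]
tcp_rot: [0.344, 3.122, 0.001]
contact_force: [-0.1, 0.2, 0.5]
opening: 0.0853
finger_force: 0.0
```

jog_arm(delta_pos=[[0, 0, 0], [0, 0, 0], [0, 0, 0], [0, 0, 0], [0, 0, 0]], angular=[[0, 0, 0], [0, 0, 0], [0, 0, 0], [0, 0, 0], [0, 0, 0]], hand=[0.2, 0.3, 0.4, 0.5, 0.5])

```text
clock: 2.65
eef_pos: [0.5631, 0.1614, 0.0313]
tcp_rot: [0.345, 3.121, 0.001]
contact_force: [-2.0, -0.5, 7.0]
opening: 0.0453
finger_force: 53.3
```

jog_arm(delta_pos=[[0, 0, 0], [0, 0, 0], [0, 0, 0], [0, 0, 0], [0, 0, 0]], angular=[[0, 0, 0], [0, 0, 0], [0, 0, 0], [0, 0, 0], [0, 0, 0]], hand=[0.7, 0.8, 0.8, 0.8, 0.8])

```text
clock: 3.07
eef_pos: [0.5632, 0.1614, 0.0313]
tcp_rot: [0.345, 3.121, 0.001]
contact_force: [-1.1, -1.1, 6.0]
opening: 0.0453
finger_force: 53.3
```

jog_arm(delta_pos=[[0, 0, -0.08], [0, 0, -0.25], [0, 0, -0.5], [0, 0, -0.75], [0, 0, -1.0]], angular=[[0, 0, 0], [0, 0, 0], [0, 0, 0], [0, 0, 0], [0, 0, 0]], hand=[0.8, 0.8, 0.8, 0.8, 0.8])

```text
clock: 3.48
eef_pos: [0.5617, 0.1609, 0.1821]
tcp_rot: [-0.346, -3.121, 0.001]
contact_force: [1.6, -0.2, -4.5]
opening: 0.0447
finger_force: 52.3
```

```bash
python3 -c "
from h import *
togo([.586,-.08,.24],Rt(5.9)); togo([.586,-.08,.24],Rt(-12.5))"
```

```text
t 3.48 delta [-0.5089, -1.5319, -0.3851] ang [-0.00011, -0.00019, -0.05151]
t 3.48 delta [-0.5089, -1.5319, -0.3851] ang [-0.00014, -0.00017, -0.0004]
```

jog_arm(delta_pos=[[-0.07, -0.2, -0.05], [-0.14, -0.42, -0.1], [-0.21, -0.64, -0.16], [-0.28, -0.85, -0.21], [-0.305, -0.92, -0.23]], angular=[[0, 0, 0], [0, 0, 0], [0, 0, 0], [0, 0, 0], [0, 0, 0]], hand=[0.8, 0.8, 0.8, 0.8, 0.8])

```text
clock: 3.9
eef_pos: [0.5771, 0.0099, 0.2167]
tcp_rot: [0.356, 3.12, -0.003]
contact_force: [-0.5, -0.8, -3.7]
opening: 0.0452
finger_force: 52.5
```

jog_arm(delta_pos=[[-0.07, -0.2, -0.05], [-0.14, -0.42, -0.1], [-0.2, -0.6, -0.155], [-0.204, -0.612, -0.155], [-0.204, -0.612, -0.155]], angular=[[0, 0, -0.015], [0, 0, -0.03], [0, 0, -0.045], [0, 0, -0.0515], [0, 0, -0.0515]], hand=[0.8, 0.8, 0.8, 0.8, 0.8])

```text
clock: 4.32
eef_pos: [0.5864, -0.0827, 0.2389]
tcp_rot: [-0.158, 3.137, -0.001]
contact_force: [0.3, 1.1, -4.8]
opening: 0.0451
finger_force: 52.7
```

jog_arm(delta_pos=[[0, 0, 0], [0, 0, 0], [0, 0, 0]], angular=[[0, 0, 0], [0, 0, 0], [0, 0, 0]], hand=[0.8, 0.8, 0.8])

```text
clock: 4.57
eef_pos: [0.5867, -0.0781, 0.2378]
tcp_rot: [0.164, -3.136, -0.001]
contact_force: [0.4, 0.9, -4.0]
opening: 0.0451
finger_force: 52.7
```

```bash
python3 look.py w2
```

```text
4.5667 [ 0.5867 -0.0781  0.2378] [-0.318  0.22   0.444  1.622 -0.097  1.323  1.815] 0.007006071800589458
```

View pics/w2.png

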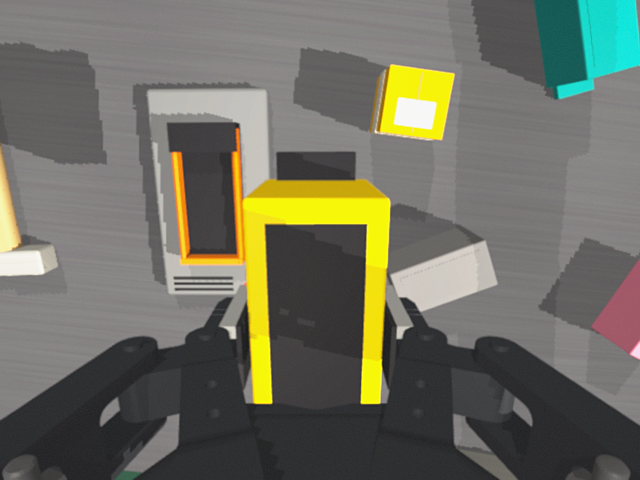

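The battery is held squarely, its tongue at (277–355, 152–180); the charger is clear at (147–268, 88–293), with lip at (203,137) and orange toe wall at (212,261). A brightened crop will give the edges.

```bash
python3 - <<'E'
from h import *
w=cv2.imread("pics/w2.png");g=(255*(w/255.)**.45).astype(np.uint8)
a=cv2.resize(g[80:300,130:280],(409,600),interpolation=cv2.INTER_CUBIC)
b=cv2.resize(g[140:215,235:395],(390,183),interpolation=cv2.INTER_CUBIC)
c=np.zeros((600,390,3),np.uint8);c[:183]=b
l=cv2.resize(g[110:170,155:250],(390,246),interpolation=cv2.INTER_CUBIC);c[200:446]=l
cv2.imwrite("pics/crop2.png",np.hstack([a,c]))
# orange edges
t=w[:,:,::-1]
m=cv2.inRange(cv2.cvtColor(t,cv2.COLOR_RGB2HSV),(5,150,90),(20,255,255))
for y in range(160,256,12):
    x=np.where(m[y,165:243])[0]+165;k=np.split(x,np.where(np.diff(x)>3)[0]+1);print(y,[(i[0],i[-1]) for i in k])
for x in range(190,236,8):
    y=np.where(m[240:275,x])[0]+240;print(x,y.min(),y.max())
E
```

```text
160 [(np.int64(172), np.int64(173)), (np.int64(177), np.int64(181)), (np.int64(232), np.int64(234)), (np.int64(238), np.int64(240))]
172 [(np.int64(173), np.int64(174)), (np.int64(178), np.int64(182)), (np.int64(232), np.int64(234)), (np.int64(239), np.int64(240))]
184 [(np.int64(174), np.int64(175)), (np.int64(180), np.int64(184)), (np.int64(233), np.int64(235)), (np.int64(239), np.int64(241))]
196 [(np.int64(175), np.int64(176)), (np.int64(181), np.int64(185)), (np.int64(234), np.int64(235)), (np.int64(240), np.int64(241))]
208 [(np.int64(176), np.int64(177)), (np.int64(182), np.int64(186)), (np.int64(234), np.int64(236)), (np.int64(240), np.int64(241))]
220 [(np.int64(178), np.int64(178)), (np.int64(183), np.int64(187)), (np.int64(235), np.int64(237)), (np.int64(241), np.int64(242))]
232 [(np.int64(179), np.int64(179)), (np.int64(184), np.int64(188)), (np.int64(236), np.int64(237)), (np.int64(242), np.int64(242))]
244 [(np.int64(180), np.int64(180)), (np.int64(185), np.int64(189)), (np.int64(236), np.int64(238)), (np.int64(242), np.int64(242))]
190 254 258
198 254 258
206 254 258
214 254 258
222 254 258
230 254 258
```

View pics/crop2.png

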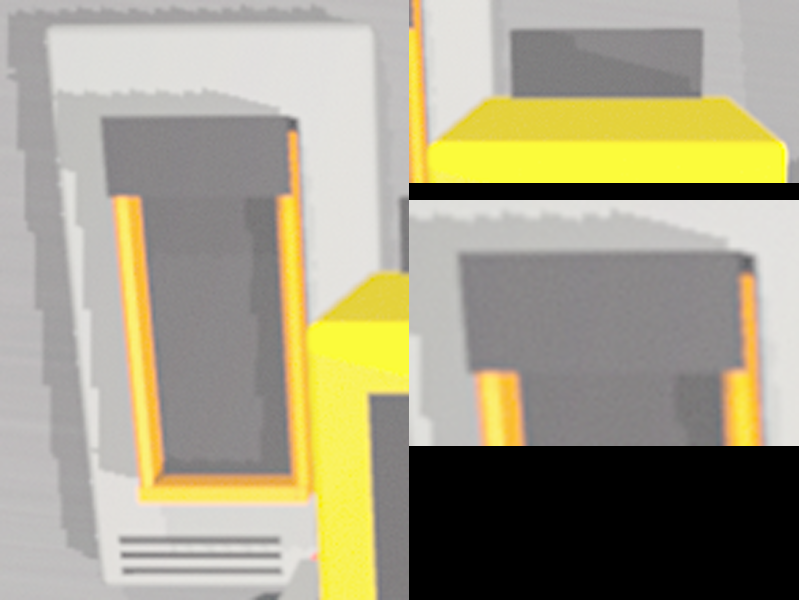

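```bash
python3 - <<'E'
from h import *
s=dict(np.load("pics/w2.npz"))
f=lambda uv,z:onplane("wrist",uv,z,s)
B=f([[147.6,89.2],[267.5,88.6],[167.8,293.8]],.02);print("base",B.round(4).tolist(),"w",np.linalg.norm(B[0]-B[1]),"l",np.linalg.norm(B[0]-B[2]))
yw=lambda d:np.degrees(np.arctan2(d[1],d[0]))
print("yaw base long",yw(B[2]-B[0]),"short",yw(B[0]-B[1])+90)
ys=np.arange(160,250,12);L=f(np.c_[[177,178,180,181,182,183,184,185],ys],.039);Rr=f(np.c_[[240.5,240.5,241.5,241.5,241.5,242.5,242.5,242.5],ys],.039)
print("wall yaw L",yw(L[-1]-L[0]),yw(Rr[-1]-Rr[0]))
Lw=f([[173,160],[180.5,244]],.02);print("L outer foot",yw(Lw[1]-Lw[0]))
lip=f([[169.9,152],[236.8,151.7]],.041);toe=f([[182,263.4],[242,263]],.039);print("lip",lip.round(4).tolist(),np.linalg.norm(lip[0]-lip[1]),"toe",toe.round(4).tolist())
ti=f([[190,254.2],[236,254]],.025)
u=yw((toe-lip).mean(0));print("lip->toe axis yaw",u,"dist",np.linalg.norm((toe-lip).mean(0)[:2]),"toe inner floor",ti.mean(0))
R0=R.from_rotvec(s["tcp_rot"]);print("tool yaw",yw(-R0.as_matrix()[:,0]))
t=f([[277.3,151.9],[355.6,151.9]],.2145);print("tongue tool mm",(1e3*R0.inv().apply(t-s["eef_pos"])).round(1).tolist())
tb=f([[245,200],[388,199]],.2065+.058);print("top nose edge tool mm",(1e3*R0.inv().apply(tb-s["eef_pos"])).round(1).tolist())
E
```

```text
base [[0.4945, -0.2386, 0.02], [0.4836, -0.1316, 0.02], [0.6903, -0.2191, 0.02]] w 0.107601680492963 l 0.19674908238546174
yaw base long 5.685724617879318 short 5.7872335019083465
wall yaw L 6.28451326747739 4.486800756177783
L outer foot 5.784335418024282
lip [[0.5463, -0.2101, 0.041], [0.5403, -0.1517, 0.041]] 0.058712812541663544 toe [[0.6488, -0.1986, 0.039], [0.6424, -0.1419, 0.039]]
lip->toe axis yaw 5.933202002081021 dist 0.10285922462815432 toe inner floor [ 0.64118045 -0.17302824  0.025     ]
tool yaw 5.970314639097718
tongue tool mm [[59.3, -16.1, 23.3], [59.3, 17.3, 23.3]]
top nose edge tool mm [[46.6, -21.5, -26.7], [46.9, 22.4, -26.7]]
```

```bash
cat >> h.py <<'E'
LIP=np.array([.5435,-.1817,.025]);YAW=5.8;TIP=np.array([.0595,.0005,.0313])
def tip_goal(a,z,tilt):
    "a: tip along charger x from the lip front (mm), z: above bay floor (mm)"
    y=np.radians(YAW);Rg=Rt(YAW,tilt);p=LIP+[a*1e-3*np.cos(y),a*1e-3*np.sin(y),z*1e-3]
    togo(p-Rg.apply(TIP),Rg)
def where():
    s=r.state();R0=R.from_rotvec(s["tcp_rot"]);p=R0.apply(TIP)+s["eef_pos"]-LIP;y=np.radians(YAW)
    M=R0.as_matrix();f=s["contact_force"];c,q=np.cos(y),np.sin(y)
    print("tip a,b,z mm",np.round(1e3*np.array([p[0]*c+p[1]*q,-p[0]*q+p[1]*c,p[2]]),1),"tilt",np.degrees(np.arcsin(-M[2,0])).round(2),"yaw",np.degrees(np.arctan2(-M[1,0],-M[0,0])).round(2),"F",np.round([f[0]*c+f[1]*q,-f[0]*q+f[1]*c,f[2]],1),"T",np.round(s["ft_torque"],2),"q6",s["joints"][5].round(2))
E
python3 -c "
from h import *
where();tip_goal(6,60,0);tip_goal(6,60,12)"
```

```text
tip a,b,z mm [ -6.   98.9 181.6] tilt -0.04 yaw 5.98 F [-0.3 -0.5 -3.1] T [-0.03 -0.05 -0.05] q6 1.32
t 4.62 delta [-0.0785, -0.6609, 0.8098] ang [6e-05, -0.0001, 0.0005]
t 4.62 delta [-0.0264, -0.6607, 0.732] ang [0.00011, -0.03343, 0.00049]
```

jog_arm(delta_pos=[[-0.026, -0.2, 0.1], [-0.026, -0.4, 0.25], [-0.026, -0.6, 0.4], [-0.026, -0.661, 0.6], [-0.026, -0.661, 0.732]], angular=[[0, -0.01, 0.0005], [0, -0.02, 0.0005], [0, -0.03, 0.0005], [0, -0.0334, 0.0005], [0, -0.0334, 0.0005]], hand=[0.8, 0.8, 0.8, 0.8, 0.8])

```text
clock: 5.03
eef_pos: [0.5984, -0.1816, 0.126]
tcp_rot: [-0.138, 2.929, 0.014]
contact_force: [-0.9, 1.2, -4.4]
opening: 0.0452
finger_force: 52.6
```

jog_arm(delta_pos=[[0, 0, 0], [0, 0, 0], [0, 0, 0], [0, 0, 0]], angular=[[0, 0, 0], [0, 0, 0], [0, 0, 0], [0, 0, 0]], hand=[0.8, 0.8, 0.8, 0.8])

```text
clock: 5.37
eef_pos: [0.6026, -0.177, 0.1303]
tcp_rot: [-0.149, 2.926, 0.015]
contact_force: [0.1, 0.1, -4.3]
opening: 0.0452
finger_force: 52.7
```

```bash
python3 -c "
from h import *
where();tip_goal(6,16,12)"; python3 look.py w3
```

```text
tip a,b,z mm [ 7.7 -0.9 62.1] tilt 12.17 yaw 5.84 F [ 0.1  0.1 -4.3] T [-0.07  0.4   0.01] q6 0.89
t 5.37 delta [0.0753, 0.0057, 0.2994] ang [-3e-05, 0.00048, 0.0001]
5.3667 [ 0.6026 -0.177   0.1303] [-0.155  0.245  0.476  1.845 -0.249  0.894  2.109] 0.005020297302855303
```

View pics/w3.png

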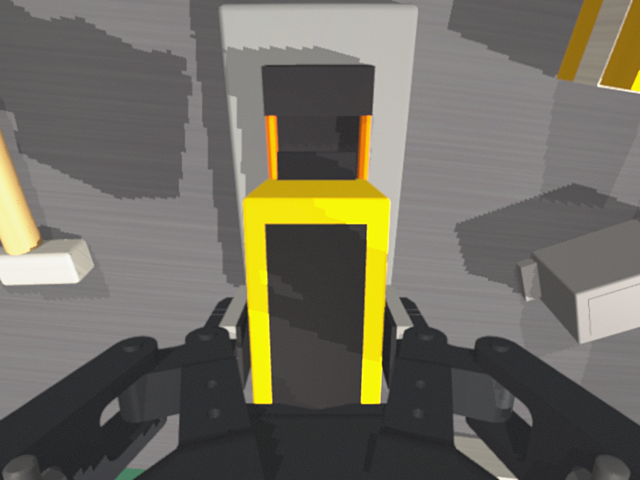

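The tongue (277–355, row 152) is centred over the bay; the lip's front edge lies at (265–373, row 115), the wall outer edges at columns 266 and 371. I'll recompute the lip from this nearer view.

```bash
python3 - <<'E'
from h import *
s=dict(np.load("pics/w3.npz"));w=cv2.imread("pics/w3.png").astype(float)
m=cv2.inRange(cv2.cvtColor(w.astype(np.uint8),cv2.COLOR_BGR2HSV),(5,150,90),(22,255,255))
e=[]
for y in(122,140,160):
    x=np.where(m[y,255:385])[0]+255;print(y,x.tolist())
for c in(268,368):print(c,np.where(m[100:135,c])[0][:1]+100)
row=w.sum(2)
for y in(85,100):
    g=np.diff(row[y,240:400]);print(y,240+np.argmin(g)+.5+.5,240+np.argmax(g)+1)
lip=onplane("wrist",[[264.5,115],[374,115]],.041,s);print("lip",lip.round(4).tolist(),lip.mean(0).round(4))
base=onplane("wrist",[[220,6],[417,6]],.02,s);print("base end",base.round(4).tolist(),base.mean(0).round(4),np.linalg.norm(base[0]-base[1]))
t=R.from_rotvec(s["tcp_rot"]).apply(TIP)+s["eef_pos"];print("tip",t.round(4),"px",proj("wrist",[t],s).round(1))
E
```

```text
122 [266, 267, 268, 269, 274, 275, 276, 359, 360, 361, 362, 363, 364, 365, 366, 367, 370]
140 [267, 268, 269, 270, 275, 276, 277, 359, 360, 361, 362, 363, 364, 365, 369]
160 [268, 269, 270, 271, 276, 358, 359, 360, 361, 362, 363, 364]
268 [116]
368 [115]
85 263.0 374
100 263.0 373
lip [[0.546, -0.2107, 0.041], [0.54, -0.1513, 0.041]] [ 0.543 -0.181  0.041]
base end [[0.495, -0.2393, 0.02], [0.4843, -0.1343, 0.02]] [ 0.4897 -0.1868  0.02  ] 0.10559324326465981
tip [ 0.5513 -0.1818  0.0871] px [[316.3 150.7]]
```

```bash
sed -i 's/^LIP=np.array(\[.5435,-.1817/LIP=np.array([.5432,-.1813/' h.py; python3 -c "
from h import *
where();tip_goal(6,18,12)"
```

```text
tip a,b,z mm [ 7.8 -1.4 62. ] tilt 12.17 yaw 5.82 F [ 1.1  0.3 -3.5] T [-0.12  0.4  -0.03] q6 0.89
t 5.42 delta [0.0728, 0.0094, 0.2855] ang [-3e-05, 0.00047, 6e-05]
```

jog_arm(delta_pos=[[0.04, 0.009, 0.1], [0.073, 0.009, 0.2], [0.073, 0.009, 0.286], [0.073, 0.009, 0.286], [0.073, 0.009, 0.286]], angular=[[0, 0, 0], [0, 0, 0], [0, 0, 0], [0, 0, 0], [0, 0, 0]], hand=[0.8, 0.8, 0.8, 0.8, 0.8])

```text
clock: 5.83
eef_pos: [0.5994, -0.1764, 0.0841]
tcp_rot: [-0.147, 2.929, 0.016]
contact_force: [-0.2, -0.5, -3.8]
opening: 0.0452
finger_force: 52.6
```

```bash
python3 -c "
from h import *
where();tip_goal(6,2,12)"
```

```text
tip a,b,z mm [ 4.7 -0.2 16.1] tilt 11.99 yaw 5.76 F [-0.3 -0.4 -3.8] T [-0.09  0.45 -0.01] q6 0.81
t 5.83 delta [0.0112, 0.0018, 0.0936] ang [3e-05, -1e-05, -0.00011]
```

Slow descent towards the floor, about 13 mm.

jog_arm(delta_pos=[[0, 0.002, 0.02], [0, 0.002, 0.04], [0, 0.002, 0.06], [0, 0.002, 0.075], [0, 0.002, 0.085]], angular=[[0, 0, 0], [0, 0, 0], [0, 0, 0], [0, 0, 0], [0, 0, 0]], hand=[0.8, 0.8, 0.8, 0.8, 0.8])

```text
clock: 6.25
eef_pos: [0.6018, -0.1761, 0.0714]
tcp_rot: [-0.147, 2.928, 0.016]
contact_force: [-0.3, -0.0, -4.9]
opening: 0.0451
finger_force: 52.7
```

```bash
python3 -c "
from h import *
where();tip_goal(6,1,12);tip_goal(0,1,12)"
```

```text
tip a,b,z mm [ 7.1 -0.1  3.4] tilt 12.02 yaw 5.73 F [-0.3  0.  -4.9] T [-0.02  0.44 -0.01] q6 0.79
t 6.25 delta [0.0105, 0.0014, 0.014] ang [2e-05, 5e-05, -0.00018]
t 6.25 delta [0.0496, 0.0013, 0.0057] ang [2e-05, 5e-05, -0.00018]
```

jog_arm(delta_pos=[[0.003, 0.001, 0.007], [0.01, 0.001, 0.014], [0.02, 0.001, 0.012], [0.03, 0.001, 0.01], [0.043, 0.001, 0.007]], angular=[[0, 0, 0], [0, 0, 0], [0, 0, 0], [0, 0, 0], [0, 0, 0]], hand=[0.8, 0.8, 0.8, 0.8, 0.8])

```text
clock: 6.67
eef_pos: [0.5955, -0.1766, 0.0693]
tcp_rot: [-0.147, 2.928, 0.016]
contact_force: [-0.6, 0.4, -4.0]
opening: 0.0451
finger_force: 52.7
```

```bash
python3 -c "
from h import *
where();tip_goal(-4,1,12)"
```

```text
tip a,b,z mm [ 0.8 -0.1  1.3] tilt 12.03 yaw 5.73 F [-0.6  0.5 -4. ] T [-0.01  0.41  0.03] q6 0.78
t 6.67 delta [0.0318, 0.0009, -0.0048] ang [-0.0, 8e-05, -0.00019]
```

jog_arm(delta_pos=[[0.006, 0.001, -0.001], [0.012, 0.001, -0.002], [0.018, 0.001, -0.004], [0.024, 0.001, -0.005], [0.03, 0.001, -0.006]], angular=[[0, 0, 0], [0, 0, 0], [0, 0, 0], [0, 0, 0], [0, 0, 0]], hand=[0.8, 0.8, 0.8, 0.8, 0.8])

```text
clock: 7.08
eef_pos: [0.5918, -0.1769, 0.0697]
tcp_rot: [-0.147, 2.927, 0.015]
contact_force: [5.3, -0.6, -5.7]
opening: 0.0453
finger_force: 52.6
```

```bash
python3 -c "
from h import *
where();tip_goal(-6,1,12)"
```

```text
tip a,b,z mm [-2.8  0.   1.6] tilt 12.12 yaw 5.75 F [ 5.2 -1.2 -5.7] T [-0.12 -0.87  0.08] q6 0.77
t 7.08 delta [0.0213, 0.0002, -0.0] ang [-7e-05, 0.00032, -0.00013]
```

jog_arm(delta_pos=[[0, 0, 0], [0.004, 0, -0.001], [0.008, 0, -0.002], [0.012, 0, -0.003], [0.012, 0, -0.003]], angular=[[0, 0, 0], [0, 0, 0], [0, 0, 0], [0, 0, 0], [0, 0, 0]], hand=[0.8, 0.8, 0.8, 0.8, 0.8])

```text
clock: 7.5
eef_pos: [0.5899, -0.1771, 0.0697]
tcp_rot: [-0.147, 2.927, 0.015]
contact_force: [6.8, -0.6, -4.9]
opening: 0.0452
finger_force: 52.6
```

```bash
python3 -c "
from h import *
where();tip_goal(-6,1,12)"
```

```text
tip a,b,z mm [-4.8  0.   1.6] tilt 12.1 yaw 5.74 F [ 6.7 -1.3 -4.9] T [-0.13 -1.01 -0.  ] q6 0.77
t 7.5 delta [0.0085, 0.0001, 0.0028] ang [-5e-05, 0.00028, -0.00015]
```

```bash
python3 -c "
from h import *
for t in(11,10,9,8,7):tip_goal(-5.4,1.2,t)"
```

```text
t 7.5 delta [0.0007, 0.0001, 0.0093] ang [-5e-05, 0.00306, -0.00015]
t 7.5 delta [-0.0027, 0.0001, 0.0163] ang [-5e-05, 0.00584, -0.00015]
t 7.5 delta [-0.006, 0.0001, 0.0234] ang [-5e-05, 0.00862, -0.00015]
t 7.5 delta [-0.0092, 0.0001, 0.0305] ang [-5e-05, 0.01139, -0.00016]
t 7.5 delta [-0.0123, 0.0001, 0.0377] ang [-5e-05, 0.01417, -0.00016]
```

jog_arm(delta_pos=[[0.001, 0, 0.009], [-0.003, 0, 0.016], [-0.006, 0, 0.023], [-0.009, 0, 0.0305], [-0.012, 0, 0.0375]], angular=[[0, 0.003, 0], [0, 0.0058, 0], [0, 0.0086, 0], [0, 0.0114, 0], [0, 0.0142, 0]], hand=[0.8, 0.8, 0.8, 0.8, 0.8])

```text
clock: 7.92
eef_pos: [0.593, -0.1768, 0.0646]
tcp_rot: [-0.151, 3.017, 0.009]
contact_force: [5.9, -0.1, -3.6]
opening: 0.045
finger_force: 52.8
```

```bash
python3 -c "
from h import *
where()
for t in(6,5,4,3):tip_goal(-5.3,1,t)"
```

```text
tip a,b,z mm [-5.2  0.   1.3] tilt 6.94 yaw 5.75 F [ 5.9 -0.7 -3.6] T [-0.08 -1.07 -0.01] q6 0.87
t 7.92 delta [-0.0028, 0.0002, 0.0086] ang [-5e-05, 0.00262, -0.00014]
t 7.92 delta [-0.0063, 0.0002, 0.0156] ang [-5e-05, 0.0054, -0.00014]
t 7.92 delta [-0.0096, 0.0002, 0.0227] ang [-5e-05, 0.00817, -0.00014]
t 7.92 delta [-0.0128, 0.0002, 0.0298] ang [-5e-05, 0.01095, -0.00014]
```

jog_arm(delta_pos=[[-0.003, 0, 0.008], [-0.006, 0, 0.015], [-0.0095, 0, 0.022], [-0.0125, 0, 0.029]], angular=[[0, 0.0026, 0], [0, 0.0054, 0], [0, 0.0082, 0], [0, 0.011, 0]], hand=[0.8, 0.8, 0.8, 0.8])

```text
clock: 8.25
eef_pos: [0.5955, -0.1765, 0.0605]
tcp_rot: [-0.155, 3.086, 0.004]
contact_force: [4.9, 0.7, -3.2]
opening: 0.0451
finger_force: 53.0
```

```bash
python3 -c "
from h import *
where()
for t in(2,1,0):tip_goal(-5.2,.8,t)"
```

```text
tip a,b,z mm [-5.3 -0.   1.2] tilt 2.99 yaw 5.75 F [ 5.   0.2 -3.2] T [-0.06 -1.12  0.1 ] q6 0.95
t 8.25 delta [-0.0039, 0.0003, 0.0095] ang [-4e-05, 0.00275, -0.00014]
t 8.25 delta [-0.0074, 0.0003, 0.0165] ang [-4e-05, 0.00553, -0.00014]
t 8.25 delta [-0.0107, 0.0003, 0.0236] ang [-4e-05, 0.00831, -0.00014]
```

jog_arm(delta_pos=[[-0.002, 0, 0.005], [-0.004, 0, 0.009], [-0.006, 0, 0.013], [-0.0075, 0, 0.0165], [-0.0107, 0, 0.023]], angular=[[0, 0.0014, 0], [0, 0.0028, 0], [0, 0.0042, 0], [0, 0.0055, 0], [0, 0.0083, 0]], hand=[0.8, 0.8, 0.8, 0.8, 0.8])

```text
clock: 8.67
eef_pos: [0.5968, -0.1764, 0.0571]
tcp_rot: [-0.157, 3.138, 0.0]
contact_force: [5.0, -0.9, -1.6]
opening: 0.0451
finger_force: 53.0
```

```bash
python3 -c "
from h import *
where()"
```

```text
tip a,b,z mm [-5.7  0.1  0.8] tilt 0.0 yaw 5.73 F [ 4.9 -1.4 -1.6] T [-0.11 -1.26  0.14] q6 1.01
```

jog_arm(delta_pos=[[0, 0, 0.003], [0, 0, 0.006], [0, 0, 0.008], [0, 0, 0.008]], angular=[[0, 0, 0], [0, 0, 0], [0, 0, 0], [0, 0, 0]], hand=[0.8, 0.8, 0.8, 0.8])

```text
clock: 9.0
eef_pos: [0.5972, -0.176, 0.0563]
tcp_rot: [-0.158, 3.137, 0.001]
contact_force: [3.5, 1.3, 5.4]
opening: 0.0453
finger_force: 53.9
```

```bash
python3 -c "
from h import *
where()"
```

```text
tip a,b,z mm [-5.2  0.3 -0. ] tilt 0.05 yaw 5.76 F [3.6 0.9 5.4] T [ 0.34 -0.92  0.12] q6 1.0
```

jog_arm(delta_pos=[[0, 0, 0], [0, 0, 0], [0, 0, 0], [0, 0, 0], [0, 0, 0]], angular=[[0, 0, 0], [0, 0, 0], [0, 0, 0], [0, 0, 0], [0, 0, 0]], hand=[0.45, 0.4, 0.2, 0.1, 0.1])

```text
clock: 9.42
eef_pos: [0.5957, -0.1765, 0.0551]
tcp_rot: [0.156, -3.136, -0.001]
contact_force: [1.5, -0.0, 0.3]
opening: 0.0767
finger_force: 0.0
```

jog_arm(delta_pos=[[0, 0, -0.05], [0, 0, -0.2], [0, 0, -0.4], [0, 0, -0.6], [0, 0, -0.8]], angular=[[0, 0, 0], [0, 0, 0], [0, 0, 0], [0, 0, 0], [0, 0, 0]], hand=[0.1, 0.1, 0.1, 0.1, 0.1])

```text
clock: 9.83
eef_pos: [0.5959, -0.1765, 0.1772]
tcp_rot: [0.157, -3.137, -0.0]
contact_force: [1.5, -0.5, -0.1]
opening: 0.0767
finger_force: 0.0
```

jog_arm(delta_pos=[[0, 0, 0], [0, 0, 0], [0, 0, 0]], angular=[[0, 0, 0], [0, 0, 0], [0, 0, 0]], hand=[0.1, 0.1, 0.1])

```text
clock: 10.08
eef_pos: [0.5961, -0.1762, 0.1753]
tcp_rot: [0.157, -3.137, -0.001]
contact_force: [0.2, 0.1, -1.2]
opening: 0.0771
finger_force: 0.0
```

```bash
python3 look.py w4; python3 - <<'E'
from h import *
w=cv2.imread("pics/w4.png");t=viewer.capture("scene")[:,:,::-1]
g=lambda i:(255*(i/255.)**.6).astype(np.uint8)
c=cv2.resize(g(t[245:345,205:295]),(400,444),interpolation=cv2.INTER_CUBIC)
d=cv2.resize(g(w[40:440,160:480]),(355,444))
cv2.imwrite("pics/fin.png",np.hstack([c,d]))
E
```

```text
10.0833 [ 0.5961 -0.1762  0.1753] [-0.192  0.334  0.511  1.632 -0.172  1.222  2.025] 0.019555526565658777
```

View pics/fin.png

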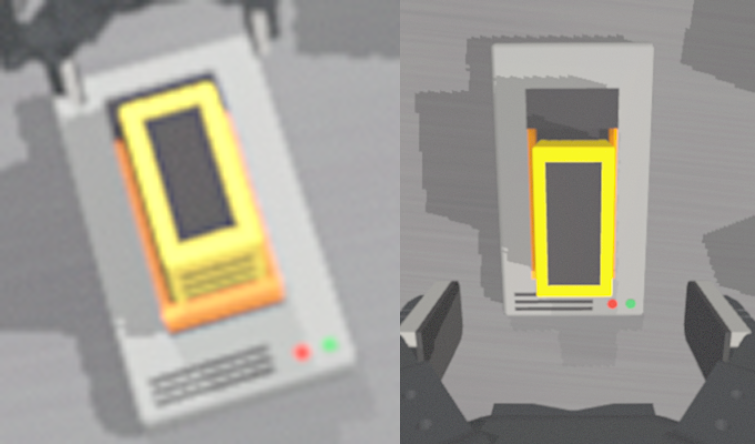

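The battery sits in the bay behind the toe wall, fingers clear (wrist crop top face about (535–614, 148–297)). One numeric check for flatness before handing in.

```bash
python3 - <<'E'
from h import *
s=dict(np.load("pics/w4.npz"));w=cv2.imread("pics/w4.png")[:,:,::-1]
m=cv2.inRange(cv2.cvtColor(w,cv2.COLOR_RGB2HSV),(26,150,215),(34,255,255))
c=max(cv2.findContours(m,0,1)[0],key=cv2.contourArea)
q=cv2.approxPolyDP(cv2.convexHull(c),8,True)[:,0];print(q.tolist())
y=np.radians(YAW);M=np.array([[np.cos(y),np.sin(y)],[-np.sin(y),np.cos(y)]])
print((1e3*(onplane("wrist",q,.083,s)-LIP)[:,:2]@M.T).round(1).tolist())
y0=np.array([[8,-23],[8,23],[98-.5,23],[97.5,-23]])*1e-3
for tilt in(0,5):
  P=np.c_[y0@M+LIP[:2],[.083,.083,.083+.09*np.sin(np.radians(tilt)),.083+.09*np.sin(np.radians(tilt))]];print(tilt,proj("wrist",P,s).round(0).tolist())
E
```

```text
[[352, 173], [350, 305], [284, 306], [280, 173]]
[[8.8, 22.2], [96.2, 22.9], [96.9, -21.3], [8.7, -21.7]]
0 [[278.0, 172.0], [353.0, 172.0], [350.0, 307.0], [282.0, 307.0]]
5 [[278.0, 172.0], [353.0, 172.0], [351.0, 312.0], [281.0, 312.0]]
```

Matches flat and seated (width 44 mm at both ends, pixels as predicted for zero tilt).

```bash
python3 -c "
from h import *
print(r.finish_job())"
```

```text
the job is handed in; nothing more can be done
None
```

The battery is on charge: tongue under the lip, lying flat in the bay, released with the gripper clear, and handed in at about 10 s of the 54 s allowed. Tilted contact force read at most about 7 N, and I touched nothing else, though the hand-in gave no verdict.

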